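# Tip the filing box over the desk dock's sill and close the bookend on it

### The job

Put the pale-green filing box away in the wooden desk dock without lifting it clear of the desk: raise its nose (for instance by pressing down on the ledge at its back), rest the nose on the dock's raised sill while its heel is still on the desk, then push it in until the nose meets the stop at the far end and the box stands level on the dock. Then gently slide the white bookend along the dock until the box is held snugly, without squeezing, between bookend and fence. Leave the other things on the desk where they are.

Things in the scene. Friction and masses are not known exactly. Their poses are not given: they have to be found in the camera images.
- filebox: Pale-green closed filing box, loose, 0.35 to 0.68 kg, mass centre near its middle. x axis to its nose, z up; origin under its middle at foot level (z = 0 on the desk). Body in mm: x -80 to 80, y -55 to 55 (too wide to grasp across), z 10 to 84, flat back wall at x = -80. Steel ledge with an orange top behind it: x -120 to -80, 110 wide, z 26 to 34.
- nose (a point): Middle of the lower front edge of the filing box: its x = 80 mm, y = 0, foot level z = 0. The front foot is a bar 96 mm wide, x 66 to 78, z 0 to 10, with a square front: pushed level, the box stops dead against the sill. All its feet are slippery glides (friction about 0.15).
- heel (a point): Rear end of the two rear glides of the filing box: its x = -45 mm, y = 0, z = 0, the line about which it tips. They are flat from x -45 to -32, then a 30 degree ramp rises forward to the underside (z = 10 at x about -15), so that they ride up over the sill when pushed. Tipped 0.28 rad, the rear lower edge meets the desk.
- ledge (a point): Middle of the ledge's top face at the back of the filing box: its x = -100 mm, y = 0, z = 34 mm. Pressing it down with some 4 to 12 N tips the nose up; while it is pressed by fingertips the box follows them over the desk, can be dragged, pushed and turned. Let go, the nose drops back.
- dock: Wooden desk dock, fixed; origin at its underside on the desk, z up, x axis the way in. Plate 16 mm high, x -90 to 98, y -100 to 100 mm. Sill: its upright edge at x = -90 (brass strip). Stop: upright, 50 mm above the plate, face at x = 90. Fence: upright, 50 mm above the plate, inner face at y = -92. Box home: nose at the stop, along the fence (box middle at y = -37), level at z = 16.
- sill (a point): On the top edge of the sill near the middle of the way in: dock x = -90, y = -19, z = 16 mm.
- bookend (a joint): Slide of the white bookend, m: 0 is fully open (face at dock y = +80 mm); it grows as the bookend slides in dock -y to the fence (face at y = 80 mm less the value), up to 0.085. Starts at 0 to 0.022. Snug on the 110 mm wide box at the fence: 0.062. Slide friction about 2 N; stays where it is left.
- bookend_face (a point): Middle of the bookend's inner face, towards the fence, 50 mm above the dock's plate. The bookend is an upright white plate 110 mm long (dock x -55 to 55), 5 mm thick (back 5 mm to dock +y of this face), 80 mm high above the dock's plate, with a 3 mm foot reaching 35 mm behind the face; orange patch on both sides.
- calculator: Green desk calculator with pastel keys, 100 x 150 x 22 mm; loose, to be left alone; origin under its middle.
- notes: Block of yellow notes, 76 x 76 x 18 mm; loose, to be left alone; origin under its middle.
- mouse: Grey round mouse, 62 mm across, 37 mm high; loose, to be left alone; origin under its middle.
- remote: Black remote control, 45 x 160 x 16 mm; loose, to be left alone; origin under its middle.
- mug: White mug, 76 mm across, 88 mm high, handle at its +y; loose, to be left alone; origin under its middle.
- stapler: Red and black stapler, 35 x 130 x 43 mm; loose, to be left alone; origin under its middle.
- punch: Grey and blue hole punch, 60 x 100 x 41 mm; loose, to be left alone; origin under its middle.

How it is judged:
By the outcome, as a careful person would: the job done as asked, in the order asked, and still so for the second after the job is handed in, with the robot touching nothing.
It also fails if it takes over 72 s, if anything falls off the work surface, if the arm or the gripper's body presses on something with over 40 N, if the wrist force passes 120 N, or if a joint passes its speed limit or range.

### The arm

A 7-joint arm with a two-finger parallel gripper is mounted at the origin on the work surface. World frame = base frame: x ahead of the robot, y to its left, z up, the work surface at z = 0. Lengths are in mm, angles in rad, forces in N, time in s.
With the tool pointing down it reaches from about 400 to 875 mm from the base axis. Payload 4.4 kg.
Tool frame: the origin (TCP) lies midway between the tips of the shut fingers; the grasp point (between the pads) lies 19 mm behind it (ctrl.pinch_z is the distance from the TCP to the grasp point, in mm); z points along the fingers, y is the line along which they close (so a half turn about z gives the same grasp; the last joint's range is limited). The gripper opens to 85 mm and grips with 20 to 120 N. Pads are 22 mm wide; open, the fingers measure 114 mm over their backs; the gripper's body (76 mm by 85 mm) begins 54 mm behind the grasp point. The pads swing forward as they close: fully open they stand 13 mm farther back than shut.
Start: joints at [-1.348, 0.628, 0.038, 1.517, -0.027, 0.996, -0.02], TCP at [185.097, 623.103, 231.313] pointing down, gripper open.
Joint ranges: [-3.06, 3.06], [-0.37, 2.12], [-1.25, 1.32], [0.18, 2.47], [-1.1, 4.24], [0.23, 1.98], [-2.94, 2.94]. Speed limits (rad/s): [2.57, 2.57, 3.14, 3.14, 3.14, 3.14, 3.14].

### API

Orientations are given as [roll, pitch, yaw] about the fixed x, y, z axes, in that order (R = Rz(yaw) Ry(pitch) Rx(roll)).
In Python, from cell import read_state, cams, order, ctrl gives the robot as it stands.
- The arm moves only by the tool move_arm, never from a script. Its argument "targets" is text: rows parted by semicolons, each of 7 numbers parted by spaces: the gripper's target within -1 to 1 (fully open at 1, half-way at 0, shut at -1), then the shift along the tool's x, y, z in cm, then the turn, a rotation vector about the tool's x, y, z in degrees. A call has 1 to 5 rows; each row shifts and turns the commanded pose from where the row before left it, along the tool's axes as they then stand; what a row does not reach is not made up. A row lasts 1/12 s, in which the tool goes at most 41.7 mm and 7.16 degrees, less where a joint would pass 70% of its speed; a pose out of reach is approached as far as the arm can. A call with a gripper value outside its range is refused whole. The fingers move at their own pace and stop on an object; the grip force is fixed at half the most. Time passes only in rows, so rows that do not move let the fingers close. It gives the time, the measured TCP pose, the force, the opening and the grip force at its end, in the units of the state.
- read_state(): the state, without advancing time (a new reading comes with each control period).
- cams.get_image(name): name is "side" or "top"; returns a dict with "color" (420x560x3 uint8, red, green, blue), "fovy" (degrees; the focal length in pixels is half the picture's height over the tangent of half this angle, whatever the lens; pixels are square), "cx", "cy" (the principal point, pixels), "k1" (the pictures are not rectified: a ray, as slopes to the right and down, at radius r is drawn at 1 + k1 r^2 times it, then the intrinsics apply), "rvec" (rotation vector, rad) and "tvec" (3), from world to camera coordinates, as OpenCV has them. Camera axes: x right, y down, z forward; pixel columns grow to the right and rows downward; lengths in mm; the calibration is good to about 2 mm. A picture is of the moment at which its call begins. There is no depth.
- order.finish_job(): hands the job in; it is judged then, once.
The state is a dict: "clock": time; "qpos": joint angles; "qd": joint speeds; "tau": joint torques, N m; "eef_pos": TCP position; "tool_rot": TCP orientation; "force": force on the tool from outside, world axes, zero at the start; "torque": the same for the moment, N m; "width": finger opening in mm; "gripper_force": force on a finger pad.
Only numpy, scipy, OpenCV 4.12 (cv2) and the standard library are available. Lean on these libraries where they do the work, as an engineer would, in place of code of your own. Each camera call takes 0.05 s, during which the arm holds its last target. There are 200 camera calls.

## Working session

There is one attempt and no reset: what is moved stays moved. The work goes in short steps, Python scripts to look and compute and a tool call to move; the robot and the scene stay as the last step left them, time stands still between calls to the robot, and variables do not carry over. Pictures are saved under pics/ and viewed, at most 10 in all, crops included, and the job is handed in when it is done.

Besides the shell and the picture viewer there is one more tool, called after "Emit:" by a JSON object that holds its "name" and its "arguments", one argument or row to a line. move_arm: Moves the arm, as the interface text tells. Its arguments: {"type":"object","properties":{"targets":{"type":"string"}},"required":["targets"]}

```bash
mkdir -p pics; cat > h.py <<'E'
import numpy as np, cv2
from cell import read_state, cams, order, ctrl
def grab(n,f=None):
    d=cams.get_image(n)
    if f: cv2.imwrite('pics/'+f,d['color'][:,:,::-1])
    return d
def ray(d,u,v):
    f=d['color'].shape[0]/2/np.tan(np.radians(d['fovy'])/2)
    x,y=(u-d['cx'])/f,(v-d['cy'])/f
    a,b=x,y
    for _ in range(30):
        s=1+d['k1']*(a*a+b*b); a,b=x/s,y/s
    R=cv2.Rodrigues(np.array(d['rvec'],float))[0]; t=np.array(d['tvec'],float).ravel()
    return -R.T@t, R.T@np.array([a,b,1])
def onz(d,u,v,z):
    o,r=ray(d,u,v); return o+r*(z-o[2])/r[2]
def proj(d,P):
    f=d['color'].shape[0]/2/np.tan(np.radians(d['fovy'])/2)
    K=np.array([[f,0,d['cx']],[0,f,d['cy']],[0,0,1]])
    return cv2.projectPoints(np.array(P,float).reshape(-1,3),np.array(d['rvec'],float),np.array(d['tvec'],float),K,np.array([d['k1'],0,0,0,0.]))[0].reshape(-1,2)
E
python3 - <<'E'
from h import *
for n in('top','side'):
    d=grab(n,n+'0.png'); print(n,d['fovy'],d['k1'],ray(d,280,210))
s=read_state();print(s['clock'],s['tool_rot'],s['force'],s['width'])
E
```

```text
top 55.1185394127754 -0.08439226411020477 (array([463.37580374,  39.01340275, 964.04481886]), array([ 0.13137744,  0.02128232, -0.99113387]))
side 55.20308161301064 -0.07172511207295043 (array([450.45807079, 907.11036709, 640.29506088]), array([ 0.08653737, -0.82621501, -0.55692692]))
0.1 [-3.13984662e+00 -9.70841523e-07  2.85276715e+00] [ 0.15266349 -0.03400374  0.07184151] 85.48522143578512
```

View pics/top0.png

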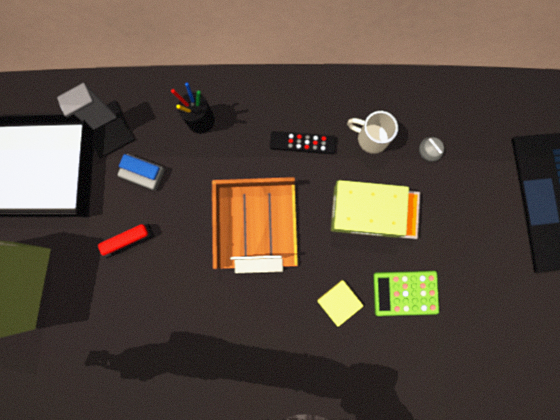

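View pics/side0.png

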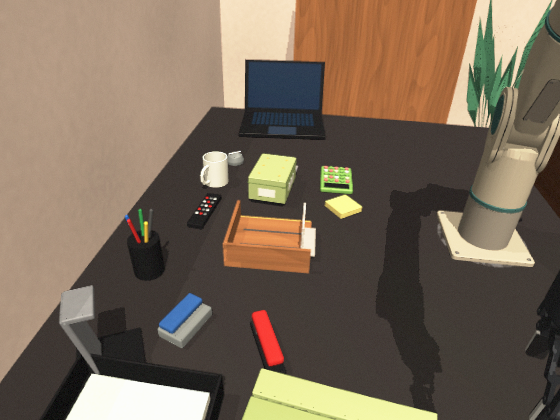

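The top view shows the box at (372,208) with its orange ledge at (412,215) and nose to the left. The dock is at (255,222), with the fence at the top, stop at the left, brass sill at the right and bookend at (258,264).

```bash
cat >> h.py <<'E'
def quad(m):
    c=max(cv2.findContours(m.astype(np.uint8),cv2.RETR_EXTERNAL,cv2.CHAIN_APPROX_NONE)[0],key=cv2.contourArea)
    return cv2.boxPoints(cv2.minAreaRect(c)),cv2.contourArea(c)
E
python3 - <<'E'
from h import *
d=grab('top');im=d['color'];H=cv2.cvtColor(im,cv2.COLOR_RGB2HSV)
for p in [(370,205),(413,215),(215,225),(296,222),(258,265),(255,258),(230,225),(255,181),(213,200)]: print(p,im[p[1],p[0]],H[p[1],p[0]])
def roi(m,x0,x1,y0,y1):
    z=np.zeros_like(m);z[y0:y1,x0:x1]=m[y0:y1,x0:x1];return z
g=roi((H[...,0]>26)&(H[...,0]<45)&(H[...,1]>60)&(H[...,2]>120),325,425,170,245)
o=roi((H[...,0]<22)&(H[...,1]>150)&(H[...,2]>120),400,425,170,245)
k=roi((H[...,0]<22)&(H[...,1]>100)&(H[...,2]>90),205,305,170,280)
b=roi((H[...,1]<60)&(H[...,2]>150),225,292,245,280)
s=roi((H[...,0]>19)&(H[...,0]<35)&(H[...,1]>100)&(H[...,2]>120),285,305,170,280)
for n,m,z in(('lid',g,84),('ledge',o,34),('dock',k,66),('bookend',b,96),('sill',s,16)):
    q,a=quad(m);print(n,a);
    for c in q: print('  ',c.round(1),onz(d,c[0],c[1],z).round(1))
big=cv2.resize(im[160:290,195:435],None,fx=3.3,fy=3.3,interpolation=cv2.INTER_CUBIC);cv2.imwrite('pics/crop1.png',big[:,:,::-1])
E
```

```text
(370, 205) [244 246 153] [ 31  96 246]
(413, 215) [247 159   0] [ 19 255 247]
(215, 225) [210 115  45] [ 13 200 210]
(296, 222) [105  86  38] [ 21 163 105]
(258, 265) [247 246 235] [ 28  12 247]
(255, 258) [246 240 216] [ 24  31 246]
(230, 225) [162  85  38] [ 11 195 162]
(255, 181) [228 125  48] [ 13 201 228]
(213, 200) [238 133  51] [ 13 200 238]
lid 3555.5
   [330.7 230.5] [534.8 -53.4  84. ]
   [335.5 179.2] [649.4 -65.5  84. ]
   [409.5 186.1] [ 634.3 -231.1   84. ]
   [404.7 237.4] [ 519.7 -216.1   84. ]
ledge 338.5
   [405.7 234.8] [ 529.  -233.3   34. ]
   [408.  192.8] [ 627.8 -242.2   34. ]
   [417.1 193.3] [ 626.7 -264.1   34. ]
   [414.9 235.3] [ 527.8 -254.9   34. ]
dock 5101.5
   [216.9 185.9] [637.6 202.4  66. ]
   [294.9 183.4] [643.3  24.6  66. ]
   [297.5 266. ] [457.5  19.   66. ]
   [219.6 268.4] [451.3 192.1  66. ]
bookend 706.0
   [229.9 256.5] [477.2 165.   96. ]
   [281.6 254.6] [481.9  53.9  96. ]
   [282.2 271.1] [446.8  52.4  96. ]
   [230.6 273.1] [442.  163.1  96. ]
sill 173.0
   [291.2 185. ] [649.4  32.8  16. ]
   [294.5 184.9] [649.8  24.9  16. ]
   [297.4 264. ] [461.8  18.2  16. ]
   [294.1 264.1] [461.5  25.9  16. ]
```

View pics/crop1.png

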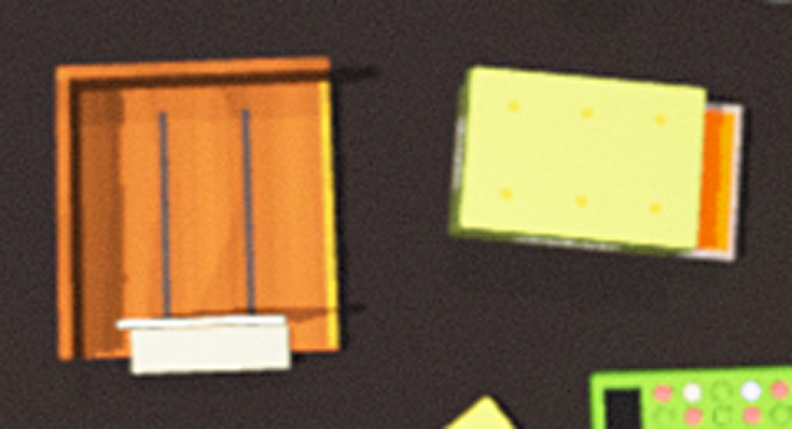

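The crop shows, in crop pixels, lid corners at about (472,67), (706,89), (697,250) and (460,229). The fence top runs (57,67)-(330,58), the outer sill edge (330,80)-(340,350), and the bookend's top edge (117,324)-(286,317).

```bash
python3 - <<'E'
from h import *
d=grab('top')
f=lambda p,z: onz(d,p[0]/3.3+195-.35,p[1]/3.3+160-.35,z)
for n,z,ps in(('lid',84,[(472,67),(706,89),(697,250),(460,229)]),('ledge back',34,[(743,106),(735,261)]),('fence outer top',66,[(57,67),(330,58)]),('fence inner top',66,[(75,79),(330,71)]),('stop inner top',66,[(74,80),(75,357)]),('sill',16,[(331,80),(340,349)]),('bookend top inner',96,[(117,320),(286,316)]),('bookend top outer',96,[(119,328),(286,323)]),('foot back',19,[(132,375),(290,370)])):
    print(n,*[f(p,z).round(1)[:2] for p in ps])
L=np.array([f(p,84) for p in [(472,67),(706,89),(697,250),(460,229)]])
c=L.mean(0);v=(L[0]+L[3]-L[1]-L[2])[:2];print('box',c.round(1),np.arctan2(v[1],v[0]),np.linalg.norm(v)/2)
# other objects rough
H=cv2.cvtColor(d['color'],cv2.COLOR_RGB2HSV)
for n,(u,v),z in(('notes',(340,282),18),('notesB',(362,304),18),('calcTL',(375,272),22),('calcTR',(437,271),22),('mugbottom',(375,152),40),('remoteR',(335,150),16)):
    print(n,onz(d,u,v,z).round(0))
E
```

```text
lid [647.7 -70.4] [ 633.  -229.1] [ 524.  -218.8] [538.1 -60.7]
ledge back [ 630.4 -270.6] [ 519.7 -260.3]
fence outer top [651.5 214.3] [657.7  25.2]
fence inner top [643.  201.5] [648.6  25.3]
stop inner top [642.3 202.2] [452.6 197. ]
sill [652.2  23.8] [458.5  17.5]
bookend top inner [477.1 164.7] [480.1  54.4]
bookend top outer [471.9 163.3] [475.6  54.4]
foot back [439.6 164.5] [443.7  52.9]
box [ 585.7 -144.8   84. ] 1.4804167706056244 159.04651431079944
notes [420. -81.  18.]
notesB [ 370. -131.   18.]
calcTL [ 443. -162.   22.]
calcTR [ 445. -308.   22.]
mugbottom [ 725. -166.   40.]
remoteR [736. -74.  16.]
```

```bash
cat >> h.py <<'E'
from scipy.spatial.transform import Rotation as Ro
def plan(P,yaw,step=40,turn=7,n=99):
    s=read_state();p=np.array(s['eef_pos'],float);R=Ro.from_euler('xyz',s['tool_rot']);T=Ro.from_euler('xyz',[np.pi,0,yaw])
    print('t',s['clock'],'pos',p.round(1),'rot',np.round(s['tool_rot'],3),'F',np.round(s['force'],1),'w',round(s['width'],1))
    out=[]
    for i in range(n):
        d=np.array(P)-p; w=(R.inv()*T).as_rotvec(degrees=True)
        if np.linalg.norm(d)<.3 and np.linalg.norm(w)<.2: break
        d*=min(1,step/max(np.linalg.norm(d),1e-9)); w*=min(1,turn/max(np.linalg.norm(w),1e-9))
        a=np.round(R.inv().apply(d)/10,2);w=np.round(w,1)
        out.append(' '.join(f'{x:g}' for x in [*a,*w])); p=p+R.apply(a*10);R=R*Ro.from_rotvec(w,degrees=True)
    for k in range(0,len(out),5): print('; '.join('0 '+o for o in out[k:k+5]))
def fr(P): # world -> dock frame
    th=1.601;d=np.array(P[:2],float)-[554.3,110.7];return np.array([d@[np.cos(th),np.sin(th)],d@[-np.sin(th),np.cos(th)]])
E
python3 -c "
from h import *
plan([577,-239,150],1.48)"
```

```text
t 0.2 pos [185.  622.8 230.8] rot [-3.141 -0.     2.853] F [-1.  -0.1 -1.1] w 85.3
0 -2.62 -3.01 0.34 -0 0 7; 0 -2.96 -2.67 0.34 -0 0 7; 0 -3.27 -2.28 0.34 -0 0 7; 0 -3.52 -1.87 0.34 -0 0 7; 0 -3.72 -1.43 0.34 -0 0 7
0 -3.87 -0.96 0.34 -0 0 7; 0 -3.96 -0.49 0.34 -0 0 7; 0 -3.99 0 0.34 -0 0 7; 0 -3.96 0.49 0.34 -0 0 7; 0 -3.87 0.96 0.35 -0 0 7
0 -3.72 1.43 0.35 -0 0 7; 0 -3.52 1.87 0.34 -0 0.1 1.7; 0 -3.46 1.98 0.34 -0 -0 -0; 0 -3.46 1.98 0.34 -0 -0 -0; 0 -3.46 1.97 0.34 -0 -0 -0
0 -3.46 1.98 0.34 -0 -0 -0; 0 -3.46 1.97 0.34 -0 -0 -0; 0 -3.46 1.97 0.34 -0 -0 -0; 0 -3.46 1.98 0.34 -0 -0 -0; 0 -3.46 1.97 0.34 -0 -0 -0
0 -3.46 1.98 0.34 -0 -0 -0; 0 -3.46 1.97 0.34 -0 -0 -0; 0 -3.46 1.97 0.33 -0 -0 -0; 0 -2.61 1.49 0.25 -0 -0 -0
```

Emit:
{"name": "move_arm", "arguments": {
  "targets": "0 -2.6 -3 0.3 0 0 7; 0 -3 -2.7 0.3 0 0 7; 0 -3.3 -2.3 0.3 0 0 7; 0 -3.5 -1.9 0.3 0 0 7; 0 -3.7 -1.4 0.3 0 0 7"
}}

```text
clock: 0.62
eef_pos: [268.0, 439.3, 216.2]
tool_rot: [-3.142, -0.0, 2.236]
force: [0.6, 0.6, 0.5]
width: 42.8
gripper_force: 0.0
```

Emit:
{"name": "move_arm", "arguments": {
  "targets": "0 -3.9 -1 0.3 0 0 7; 0 -4 -0.5 0.3 0 0 7; 0 -4 0 0.3 0 0 7; 0 -4 0.5 0.3 0 0 7; 0 -3.9 1 0.3 0 0 7"
}}

```text
clock: 1.03
eef_pos: [351.2, 256.5, 201.4]
tool_rot: [3.141, -0.0, 1.626]
force: [1.1, 0.5, 0.8]
width: 42.2
gripper_force: 0.0
```

```bash
python3 -c "
from h import *
plan([577,-239,150],1.48)"
```

```text
t 1.0333 pos [351.2 256.5 201.4] rot [ 3.141 -0.     1.626] F [1.1 0.5 0.8] w 42.2
0 -3.71 1.45 0.37 0 -0 7; 0 -3.5 1.89 0.37 0 -0 1.3; 0 -3.46 1.97 0.38 0 -0 0; 0 -3.46 1.97 0.37 0 -0 0; 0 -3.46 1.97 0.38 0 -0 0
0 -3.46 1.97 0.37 0 -0 0; 0 -3.46 1.97 0.38 0 -0 0; 0 -3.46 1.97 0.37 0 -0 0; 0 -3.46 1.97 0.38 0 -0 0; 0 -3.46 1.97 0.37 0 -0 0
0 -3.46 1.97 0.38 0 -0 0; 0 -3.46 1.97 0.37 0 -0 0; 0 -3.46 1.97 0.38 0 -0 0; 0 -2.34 1.34 0.25 0 -0 0
```

Emit:
{"name": "move_arm", "arguments": {
  "targets": "0 -3.7 1.5 0.4 0 0 7; 0 -3.5 1.9 0.4 0 0 1; 0 -3.5 2 0.4 0 0 0; 0 -3.5 2 0.4 0 0 0; 0 -3.5 2 0.4 0 0 0"
}}

```text
clock: 1.45
eef_pos: [436.9, 75.0, 181.2]
tool_rot: [3.141, -0.0, 1.492]
force: [0.5, 0.4, -0.1]
width: 42.9
gripper_force: 0.0
```

Emit:
{"name": "move_arm", "arguments": {
  "targets": "0 -3.5 2 0.4 0 0 0; 0 -3.5 2 0.4 0 0 0; 0 -3.5 2 0.4 0 0 0; 0 -3.5 2 0.4 0 0 0; 0 -3.5 2 0.4 0 0 0"
}}

```text
clock: 1.87
eef_pos: [522.7, -107.7, 161.0]
tool_rot: [-3.141, -0.0, 1.491]
force: [0.6, 0.8, 0.4]
width: 42.7
gripper_force: 0.0
```

```bash
python3 -c "
from h import *
plan([577,-239,100],1.48)"
```

```text
t 1.8667 pos [ 522.7 -107.7  161. ] rot [-3.141 -0.     1.491] F [0.6 0.8 0.4] w 42.7
0 -3.27 1.67 1.58 -0 -0 0.6; 0 -3.26 1.7 1.58 -0 -0 0; 0 -3.26 1.71 1.57 -0 -0 0; 0 -2.82 1.48 1.37 -0 -0 0
```

Emit:
{"name": "move_arm", "arguments": {
  "targets": "0 -3.7 1.9 0 0 0 0.6; 0 -3.7 1.9 0 0 0 0; 0 -3 1.7 0 0 0 0; 0 -0.7 0.4 2.5 0 0 0; 0 0 0 2.5 0 0 0"
}}

```text
clock: 2.28
eef_pos: [573.3, -227.0, 112.0]
tool_rot: [3.136, 0.004, 1.476]
force: [0.5, 1.4, -0.6]
width: 42.7
gripper_force: 0.0
```

```bash
python3 -c "
from h import *
plan([577,-239,48],1.48)
d=grab('top','t2.png');im=d['color'][160:290,300:450];cv2.imwrite('pics/c2.png',cv2.resize(im,None,fx=4,fy=4,interpolation=cv2.INTER_CUBIC)[:,:,::-1])"
```

```text
t 2.2833 pos [ 573.3 -227.   112. ] rot [3.136 0.004 1.476] F [ 0.5  1.4 -0.6] w 42.7
0 -0.7 0.27 3.93 0.3 0.2 -0.2; 0 -0.45 0.19 2.47 0 0 -0
```

View pics/c2.png

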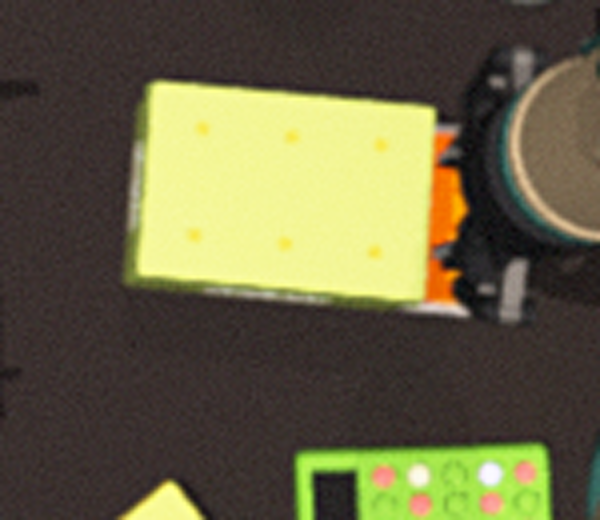

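The box has not moved, and the fingers are above the orange ledge behind the lid, one either side of its middle. I'll settle there, then descend.

Emit:
{"name": "move_arm", "arguments": {
  "targets": "0 0 0 0 0 0 0; 0 0 0 0 0 0 0"
}}

```text
clock: 2.5
eef_pos: [571.3, -220.9, 111.5]
tool_rot: [-3.141, -0.0, 1.482]
force: [0.6, 0.5, -0.3]
width: 42.7
gripper_force: 0.0
```

```bash
python3 -c "
from h import *
plan([577,-239,48],1.48)"
```

```text
t 2.5 pos [ 571.3 -220.9  111.5] rot [-3.141 -0.     1.482] F [ 0.6  0.5 -0.3] w 42.7
0 -1.06 0.44 3.83 -0 -0 0.1; 0 -0.7 0.29 2.52 -0 -0 -0
```

Emit:
{"name": "move_arm", "arguments": {
  "targets": "0 -1.8 0.7 0 0 0 0; 0 0 0 2.5 0 0 0; 0 0 0 2.5 0 0 0; 0 0 0 1 0 0 0; 0 0 0 0 0 0 0"
}}

```text
clock: 2.92
eef_pos: [575.9, -238.6, 50.3]
tool_rot: [-3.139, -0.001, 1.482]
force: [-0.4, -0.1, -1.1]
width: 42.8
gripper_force: 0.0
```

Emit:
{"name": "move_arm", "arguments": {
  "targets": "0 0 0 1 0 0 0; 0 0 0 0.5 0 0 0; 0 0 0 0 0 0 0"
}}

```text
clock: 3.17
eef_pos: [576.8, -239.6, 36.3]
tool_rot: [-3.142, -0.0, 1.481]
force: [-0.2, 0.4, 0.2]
width: 42.7
gripper_force: 0.0
```

Emit:
{"name": "move_arm", "arguments": {
  "targets": "0 0 0 0.5 0 0 0; 0 0 0 0 0 0 0"
}}

```text
clock: 3.33
eef_pos: [577.3, -240.2, 31.6]
tool_rot: [3.14, 0.0, 1.481]
force: [0.1, 0.6, 3.2]
width: 43.1
gripper_force: 1.5
```

Emit:
{"name": "move_arm", "arguments": {
  "targets": "0 0 0 0.3 0 0 0; 0 0 0 0.3 0 0 0; 0 0 0 0.3 0 0 0; 0 0 0 0 0 0 0"
}}

```text
clock: 3.67
eef_pos: [578.8, -244.4, 25.4]
tool_rot: [3.135, 0.005, 1.479]
force: [0.0, -4.2, 14.3]
width: 42.4
gripper_force: 6.8
```

```bash
python3 -c "
from h import *
grab('top','t3.png');d=grab('side','s3.png');im=d['color'][90:290,180:400];cv2.imwrite('pics/c3.png',cv2.resize(im,None,fx=3,fy=3,interpolation=cv2.INTER_CUBIC)[:,:,::-1])"
```

```text
(no output)
```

View pics/c3.png

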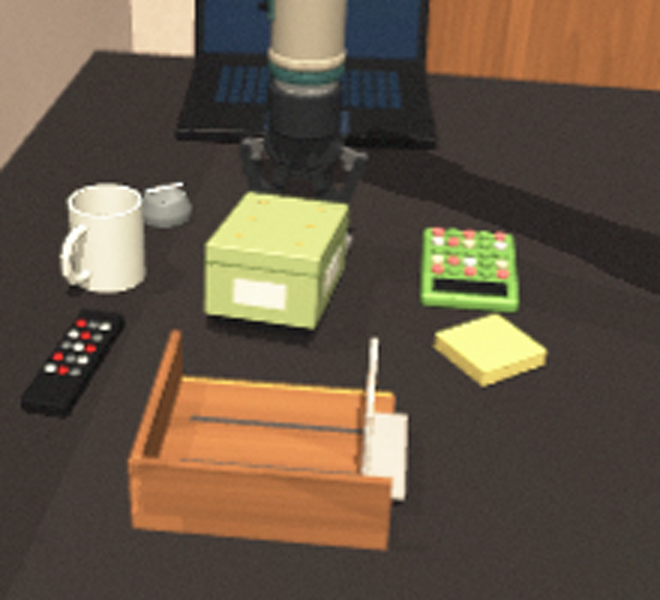

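The box is still square on the desk, held by the fingertips with its nose slightly up. The wall pushes the fingers back as it tips, so I'll follow with a small backward shift.

Emit:
{"name": "move_arm", "arguments": {
  "targets": "0 -0.5 0 0.1 0 0 0; 0 0 0 0.1 0 0 0; 0 0 0 0 0 0 0"
}}

```text
clock: 4.02
eef_pos: [577.9, -247.6, 22.2]
tool_rot: [3.137, 0.003, 1.479]
force: [0.4, -2.9, 8.7]
width: 42.7
gripper_force: 3.6
```

```bash
cat >> h.py <<'E'
def lid():
    """triangulate the lid's corners from both views -> dict of 3D points"""
    res={}
    for n in('top','side'):
        d=grab(n);H=cv2.cvtColor(d['color'],cv2.COLOR_RGB2HSV)
        lo=170 if n=='top' else 175
        m=((H[...,0]>27)&(H[...,0]<40)&(H[...,1]>60)&(H[...,1]<150)&(H[...,2]>lo)).astype(np.uint8)
        if n=='side': m[330:]=0
        m=cv2.morphologyEx(m,cv2.MORPH_CLOSE,np.ones((3,3)));m=cv2.morphologyEx(m,cv2.MORPH_OPEN,np.ones((5,5)))
        c=max(cv2.findContours(m,cv2.RETR_EXTERNAL,cv2.CHAIN_APPROX_NONE)[0],key=cv2.contourArea)
        h=cv2.convexHull(c);e=.02
        while True:
            a=cv2.approxPolyDP(h,e*cv2.arcLength(h,True),True)[:,0]
            if len(a)<=4: break
            e+=.005
        res[n]=(d,a,cv2.contourArea(c)); print(n,a.tolist(),cv2.contourArea(c))
    return res
def tri(d1,p1,d2,p2):
    o1,r1=ray(d1,*p1);o2,r2=ray(d2,*p2)
    s=np.linalg.lstsq(np.c_[r1,-r2],o2-o1,rcond=None)[0]
    a,b=o1+r1*s[0],o2+r2*s[1];return (a+b)/2,np.linalg.norm(a-b)
E
python3 -c "
from h import *
r=lid();dt,a,_=r['top'];ds,b,_=r['side']
# predict side corners from guessed heights, pick nearest
for p in a:
    best=min((tri(dt,p,ds,q) for q in b),key=lambda x:x[1]);print(p,best[0].round(1),round(best[1],1))
"
```

```text
top [[344, 179], [410, 187], [408, 234], [342, 228]] 3283.5
side [[262, 155], [293, 158], [284, 196], [249, 191]] 1160.0
[344 179] [656.  -93.3  23.9] 13.0
[410 187] [ 634.2 -235.5   73.6] 0.0
[408 234] [ 531.  -225.8   76.7] 6.6
[342 228] [545.1 -86.7  20.9] 1.5
```

Emit:
{"name": "move_arm", "arguments": {
  "targets": "0 0.6 0.4 0 0 0 -1.4; 0 0.6 0.4 0 0 0 -1.4; 0 0.6 0.4 0 0 0 -1.4; 0 0.6 0.4 0 0 0 -1.4; 0 0.6 0.4 0 0 0 -1.4"
}}

```text
clock: 4.53
eef_pos: [598.7, -218.0, 22.2]
tool_rot: [3.139, 0.003, 1.603]
force: [-0.4, -2.4, 9.2]
width: 42.5
gripper_force: 3.7
```

Emit:
{"name": "move_arm", "arguments": {
  "targets": "0 0 0 0 0 0 0; 0 0 0 0 0 0 0"
}}

```text
clock: 4.7
eef_pos: [599.4, -216.2, 21.8]
tool_rot: [3.138, 0.001, 1.604]
force: [1.6, -0.8, 5.4]
width: 42.6
gripper_force: 2.1
```

```bash
python3 -c "
from h import *
d=grab('top','t4.png');im=d['color'][150:290,195:435];cv2.imwrite('pics/c4.png',cv2.resize(im,None,fx=3.3,fy=3.3,interpolation=cv2.INTER_CUBIC)[:,:,::-1])"
```

```text
(no output)
```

View pics/c4.png

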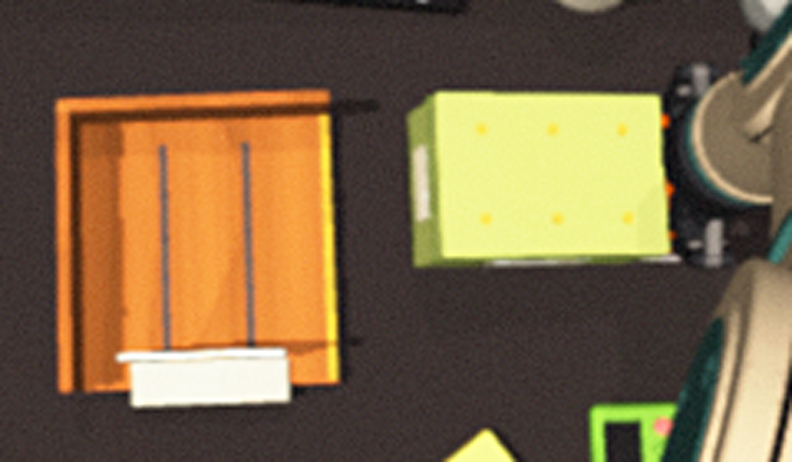

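The box has turned nearly parallel to the dock and its nose is up (front face visible). Lid corners in crop pixels are (435,93), (660,96), (668,252) and (440,258).

```bash
python3 -c "
from h import *
d=grab('top')
L=[onz(d,u/3.3+195-.35,v/3.3+150-.35,z) for u,v,z in [(435,93,107),(660,96,76),(668,252,76),(440,258,107)]]
D=[fr(p) for p in L]
for p,q in zip(L,D):print(p.round(1),q.round(1))
D=np.array(D);v=D[0]+D[3]-D[1]-D[2];print('yaw rel dock',np.arctan2(v[1],v[0]),'len',np.linalg.norm(v)/2,'c',D.mean(0))
print('tool',fr(read_state()['eef_pos']),read_state()['force'])
"
```

```text
[647.6 -43.2 107. ] [-156.7  -88.6]
[ 652.6 -200.4   76. ] [-314.   -88.8]
[ 545.5 -202.2   76. ] [-312.5   18.2]
[538.7 -45.2 107. ] [-155.4   20.3]
yaw rel dock 0.007384344644159308 len 157.19011450457924 c [-234.62437625  -34.71989356]
tool [-328.32745048  -35.15235229] [ 1.5127292  -1.02686154  5.48795932]
```

Emit:
{"name": "move_arm", "arguments": {
  "targets": "0 0.8 0 0 0 0 0; 0 1 0 0 0 0 0; 0 1 0 0 0 0 0; 0 1 0 0 0 0 0; 0 0.8 0 0 0 0 0"
}}

```text
clock: 5.22
eef_pos: [597.2, -170.6, 21.6]
tool_rot: [3.139, 0.002, 1.603]
force: [0.1, -2.5, 6.1]
width: 42.6
gripper_force: 2.9
```

Emit:
{"name": "move_arm", "arguments": {
  "targets": "0 0.8 0 0 0 0 0; 0 0.8 0 0 0 0 0; 0 0.8 0 0 0 0 0; 0 0.8 0 0 0 0 0; 0 0 0 0 0 0 0"
}}

```text
clock: 5.63
eef_pos: [596.1, -136.5, 21.4]
tool_rot: [3.139, -0.0, 1.605]
force: [0.4, 1.2, 4.5]
width: 42.6
gripper_force: 1.9
```

```bash
python3 -c "
from h import *
s=read_state();print(fr(s['eef_pos']))
d=grab('top');a=d['color'][150:290,195:435];b=grab('side')['color'][90:290,180:400]
a=cv2.resize(a,None,fx=2.2,fy=2.2,interpolation=cv2.INTER_CUBIC);b=cv2.resize(b,(int(220*1.54),308),interpolation=cv2.INTER_CUBIC)
a=a[:308];cv2.imwrite('pics/c5.png',np.hstack([a[:308],b[:a.shape[0]]])[:,:600+200,::-1] if a.shape[0]==308 else a)"
```

```text
[-248.37135023  -34.34818614]
```

View pics/c5.png

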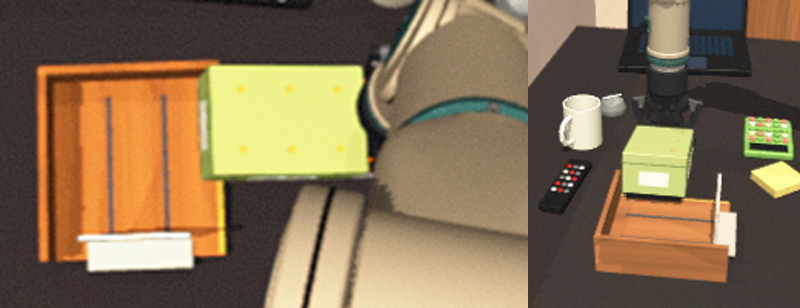

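The nose is over the brass sill (left edge at ~(203,125)), the heel is still on the desk, and the box is clear of the fence. I'll lower the nose gently onto the sill.

Emit:
{"name": "move_arm", "arguments": {
  "targets": "0 0 0 -0.2 0 0 0; 0 0 0 -0.2 0 0 0; 0 -0.1 0 -0.2 0 0 0; 0 -0.2 0 -0.3 0 0 0; 0 0 0 0 0 0 0"
}}

```text
clock: 6.15
eef_pos: [595.0, -142.0, 29.7]
tool_rot: [3.141, 0.001, 1.602]
force: [0.2, -0.3, 1.1]
width: 42.9
gripper_force: 0.0
```

Emit:
{"name": "move_arm", "arguments": {
  "targets": "0 -0.2 0 -0.8 0 0 0; 0 0 0 -1 0 0 0; 0 0 0 -1 0 0 0; 0 0 0 -0.7 0 0 0; 0 0 0 0 0 0 0"
}}

```text
clock: 6.57
eef_pos: [596.6, -143.2, 66.6]
tool_rot: [3.138, 0.001, 1.603]
force: [0.8, -0.8, 0.5]
width: 42.9
gripper_force: 0.0
```

Emit:
{"name": "move_arm", "arguments": {
  "targets": "0 0.7 0 0 0 0 0; 0 0.8 0 0 0 0 0; 0 0.8 0 0 0 0 0; 0 0.8 0 0 0 0 0; 0 0.8 0 0 0 0 0"
}}

```text
clock: 6.98
eef_pos: [593.7, -102.7, 64.0]
tool_rot: [-3.141, -0.0, 1.604]
force: [0.0, -0.7, 1.7]
width: 42.8
gripper_force: 0.6
```

Emit:
{"name": "move_arm", "arguments": {
  "targets": "0 0.8 0 0 0 0 0; 0 0.8 0 0 0 0 0; 0 0.8 0 0 0 0 0; 0 0.8 0 0 0 0 0; 0 0.8 0 0 0 0 0"
}}

```text
clock: 7.4
eef_pos: [593.0, -64.8, 64.7]
tool_rot: [3.14, 0.002, 1.603]
force: [-0.3, -5.5, 3.9]
width: 42.7
gripper_force: 2.4
```

```bash
python3 -c "
from h import *
s=read_state();print(fr(s['eef_pos']),s['force'])
d=grab('top');a=d['color'][150:290,195:435];b=grab('side')['color'][90:290,180:400]
a=cv2.resize(a,None,fx=2.2,fy=2.2,interpolation=cv2.INTER_CUBIC);b=cv2.resize(b,(int(220*1.54),308),interpolation=cv2.INTER_CUBIC)
cv2.imwrite('pics/c6.png',np.hstack([a[:308],b])[:,:800,::-1])"
```

```text
[-176.59336216  -33.36806741] [-0.28127817 -5.54477622  3.89714746]
```

View pics/c6.png

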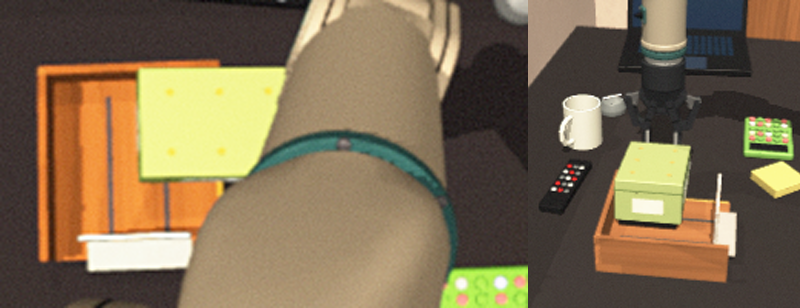

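The box is resting on the plate, square and clear of the fence, with about 95 mm still to go. I'll keep pushing.

Emit:
{"name": "move_arm", "arguments": {
  "targets": "0 0.8 0 0 0 0 0; 0 0.8 0 0 0 0 0; 0 0.8 0 0 0 0 0; 0 0.8 0 0 0 0 0; 0 0.8 0 0 0 0 0"
}}

```text
clock: 7.92
eef_pos: [591.6, -25.2, 64.7]
tool_rot: [3.141, 0.001, 1.601]
force: [-0.2, -0.9, 0.7]
width: 43.1
gripper_force: 0.6
```

Emit:
{"name": "move_arm", "arguments": {
  "targets": "0 0.8 0 0 0 0 0; 0 0.8 0 0 0 0 0; 0 0.8 0 0 0 0 0; 0 0.5 0 0 0 0 0; 0 0.5 0 0 0 0 0"
}}

```text
clock: 8.33
eef_pos: [589.9, 11.3, 64.0]
tool_rot: [-3.141, -0.0, 1.604]
force: [1.1, -0.4, 0.0]
width: 42.4
gripper_force: 0.5
```

```bash
python3 -c "
from h import *
s=read_state();print(fr(s['eef_pos']),s['force'],s['eef_pos'])"
```

```text
[-100.44464799  -32.54576894] [ 1.08850185 -0.36688975  0.02115802] [589.86426101  11.28401676  64.04187686]
```

Emit:
{"name": "move_arm", "arguments": {
  "targets": "0 0.5 0 0 0 0 0; 0 0.4 0 0 0 0 0; 0 0.3 0 0 0 0 0; 0 0.2 0 0 0 0 0; 0 0 0 0 0 0 0"
}}

```text
clock: 8.75
eef_pos: [589.7, 24.7, 64.2]
tool_rot: [-3.141, -0.001, 1.604]
force: [-0.8, 0.5, -0.0]
width: 43.0
gripper_force: 0.0
```

Emit:
{"name": "move_arm", "arguments": {
  "targets": "0 0.2 0 0 0 0 0; 0 0.2 0 0 0 0 0; 0 0 0 0 0 0 0"
}}

```text
clock: 9.0
eef_pos: [589.7, 28.3, 64.3]
tool_rot: [3.142, -0.0, 1.603]
force: [0.5, 0.9, -0.1]
width: 42.6
gripper_force: 0.0
```

```bash
python3 -c "
from h import *
s=read_state();print(fr(s['eef_pos']),s['force'],s['eef_pos'])
b=grab('side','s7.png')['color'][140:300,210:330];cv2.imwrite('pics/c7.png',cv2.resize(b,None,fx=3.7,fy=3.7,interpolation=cv2.INTER_CUBIC)[:,:,::-1])"
```

```text
[-83.39083655 -32.85604912] [ 0.46564234  0.85613454 -0.11328471] [589.65939024  28.33942019  64.3304406 ]
```

View pics/c7.png

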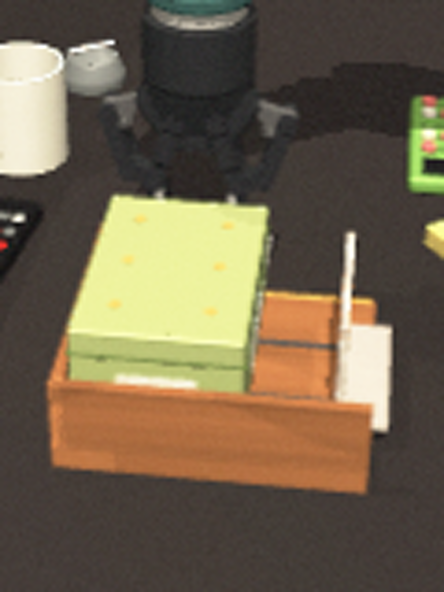

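The box is in the dock, level and nearly at the stop, with the bookend standing clear on the right. I'll push until contact force shows at the stop.

Emit:
{"name": "move_arm", "arguments": {
  "targets": "0 0.2 0 0 0 0 0; 0 0.2 0 0 0 0 0; 0 0 0 0 0 0 0"
}}

```text
clock: 9.3
eef_pos: [589.6, 32.5, 64.3]
tool_rot: [3.141, -0.0, 1.603]
force: [-0.8, -0.5, -0.1]
width: 43.1
gripper_force: 0.0
```

Emit:
{"name": "move_arm", "arguments": {
  "targets": "0 0.1 0 0 0 0 0; 0 0.1 0 0 0 0 0; 0 0 0 0 0 0 0"
}}

```text
clock: 9.55
eef_pos: [589.6, 33.2, 64.4]
tool_rot: [3.141, 0.001, 1.603]
force: [-0.5, -2.4, 0.5]
width: 42.8
gripper_force: 1.5
```

Emit:
{"name": "move_arm", "arguments": {
  "targets": "0 0.1 0 0 0 0 0; 0 0.1 0 0 0 0 0; 0 0 0 0 0 0 0"
}}

```text
clock: 9.8
eef_pos: [589.9, 33.2, 64.5]
tool_rot: [3.14, 0.003, 1.602]
force: [1.2, -7.8, -0.5]
width: 42.8
gripper_force: 3.5
```

Emit:
{"name": "move_arm", "arguments": {
  "targets": "0 0.1 0 0 0 0 0; 0 0.1 0 0 0 0 0; 0 0 0 0 0 0 0"
}}

```text
clock: 10.05
eef_pos: [589.9, 33.2, 64.5]
tool_rot: [3.14, 0.006, 1.601]
force: [1.0, -11.1, 0.7]
width: 42.7
gripper_force: 5.2
```

Emit:
{"name": "move_arm", "arguments": {
  "targets": "0 -0.8 0 0 0 0 0; 0 -2 0 0 0 0 0; 0 -2 0 -0.5 0 0 0; -1 -1 0 -4 0 0 0; -1 0 0 -4 0 0 0"
}}

```text
clock: 10.47
eef_pos: [589.0, -22.8, 148.4]
tool_rot: [-3.136, 0.001, 1.599]
force: [0.7, -0.1, 0.6]
width: 19.4
gripper_force: 0.0
```

Emit:
{"name": "move_arm", "arguments": {
  "targets": "-1 0 -2.5 -3 0 0 0; -1 0.6 -3.5 -1 0 0 0; -1 2.3 -3 0 0 0 0; -1 3 -2.5 0 0 0 0; -1 3 -2.5 0 0 0 0"
}}

```text
clock: 10.88
eef_pos: [446.7, 65.6, 189.8]
tool_rot: [3.141, -0.002, 1.601]
force: [0.8, 1.1, -0.7]
width: 0.4
gripper_force: 0.0
```

```bash
python3 -c "
from h import *
plan([428,110,150],1.601)"
```

```text
t 10.8833 pos [446.7  65.6 189.8] rot [ 3.141e+00 -2.000e-03  1.601e+00] F [ 0.8  1.1 -0.7] w 0.4
0 2.87 -1.11 2.55 0 -0.1 0; 0 1.62 -0.62 1.44 0 -0 0
```

Emit:
{"name": "move_arm", "arguments": {
  "targets": "-1 3.4 -1 0 0 0 0; -1 0 0 3 0 0 0; -1 0 0 1 0 0 0; -1 0 0 0 0 0 0"
}}

```text
clock: 11.22
eef_pos: [435.1, 99.8, 147.7]
tool_rot: [-3.137, -0.0, 1.606]
force: [-0.6, 0.2, 0.5]
width: -0.0
gripper_force: 0.0
```

```bash
python3 -c "
from h import *
plan([428,110,60],1.601)
d=grab('top')
H=cv2.cvtColor(d['color'],cv2.COLOR_RGB2HSV)
m=((H[...,0]>27)&(H[...,0]<40)&(H[...,1]>60)&(H[...,2]>150)).astype(np.uint8);m[:160]=0;m[260:]=0;m[:,:200]=0;m[:,320:]=0
q,a=quad(m);print(a)
D=np.array([fr(onz(d,c[0],c[1],100)) for c in q]);print(D.round(1),D.mean(0))
"
```

```text
t 11.2167 pos [435.1  99.8 147.7] rot [-3.137 -0.     1.606] F [-0.6  0.2  0.5] w -0.0
0 0.47 -0.28 3.96 -0.3 -0 0.3; 0 0.47 -0.31 3.96 0 -0 -0; 0 0.1 -0.07 0.85 0 -0 -0
3510.5
[[ 89.6 -92.7]
 [-68.7 -87.8]
 [-65.5  23.9]
 [ 90.1  19.7]] [ 11.36348099 -34.24298886]
```

Emit:
{"name": "move_arm", "arguments": {
  "targets": "-1 0.8 -0.7 2.5 0 0 0; -1 0 0 3 0 0 0; -1 0 0 2.5 0 0 0; -1 0 0 0.8 0 0 0; -1 0 0 0 0 0 0"
}}

```text
clock: 11.68
eef_pos: [429.6, 105.3, 60.5]
tool_rot: [-3.139, 0.0, 1.601]
force: [-0.3, -0.0, 0.8]
width: -0.0
gripper_force: 0.0
```

Emit:
{"name": "move_arm", "arguments": {
  "targets": "-1 0.3 0.8 0 0 0 0; -1 0 0.8 0 0 0 0; -1 0 0.5 0 0 0 0; -1 0 0.4 0 0 0 0; -1 0 0.4 0 0 0 0"
}}

```text
clock: 12.1
eef_pos: [460.1, 110.1, 62.1]
tool_rot: [3.14, -0.0, 1.603]
force: [0.1, 0.4, -0.0]
width: 0.4
gripper_force: 0.0
```

Emit:
{"name": "move_arm", "arguments": {
  "targets": "-1 0 0.4 0 0 0 0; -1 0 0.4 0 0 0 0; -1 0 0.4 0 0 0 0; -1 0 0.4 0 0 0 0; -1 0 0 0 0 0 0"
}}

```text
clock: 12.52
eef_pos: [475.8, 110.5, 61.3]
tool_rot: [3.141, -0.0, 1.603]
force: [-0.3, 0.5, -0.1]
width: 0.1
gripper_force: 0.0
```

Emit:
{"name": "move_arm", "arguments": {
  "targets": "-1 0 0.5 0 0 0 0; -1 0 0.5 0 0 0 0; -1 0 0.5 0 0 0 0"
}}

```text
clock: 12.77
eef_pos: [490.0, 110.9, 61.2]
tool_rot: [-3.141, 0.0, 1.603]
force: [-2.2, -0.6, 0.4]
width: 0.1
gripper_force: 1.1
```

```bash
python3 -c "
from h import *
a=grab('top')['color'][150:290,195:335];b=grab('side')['color'][150:310,200:360]
a=cv2.resize(a,(400,400),interpolation=cv2.INTER_CUBIC);b=cv2.resize(b,(400,400),interpolation=cv2.INTER_CUBIC)
cv2.imwrite('pics/c8.png',np.hstack([a,b])[:,:,::-1])"
```

View pics/c8.png

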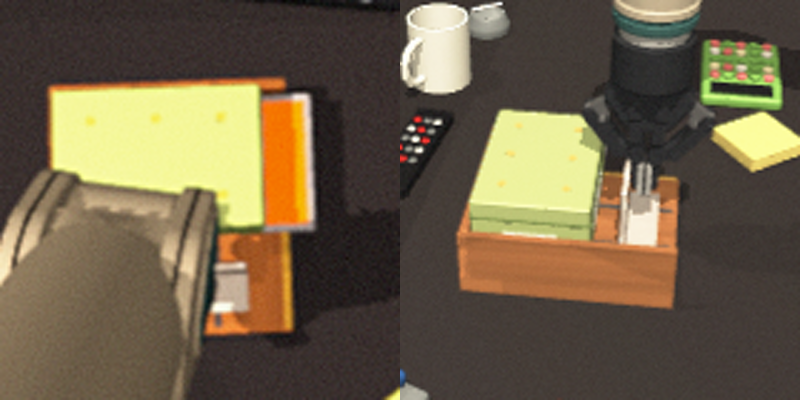

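The box is home and square-ish, and the bookend is sliding with the finger behind it (about -2 N slide friction). From here I'll proceed by force.

```bash
python3 -c "
from h import *
d=grab('top');s=read_state()
for v in (263,268): print(fr(onz(d,195+230/2.857,150+v/2.857,96)))
print(fr(s['eef_pos']),s['eef_pos'])"
```

```text
[-42.23475399  46.85859179]
[-42.1406268   50.62439089]
[ 1.94956513 62.97875926] [491.29109004 110.74677528  61.34632389]
```

Emit:
{"name": "move_arm", "arguments": {
  "targets": "-1 0 0.5 0 0 0 0; -1 0 0.5 0 0 0 0; -1 0 0.4 0 0 0 0; -1 0 0.4 0 0 0 0; -1 0 0.3 0 0 0 0"
}}

```text
clock: 13.33
eef_pos: [511.4, 111.5, 61.3]
tool_rot: [3.142, 0.0, 1.603]
force: [-2.0, -0.4, 2.0]
width: 0.1
gripper_force: 1.1
```

Emit:
{"name": "move_arm", "arguments": {
  "targets": "-1 0 0.1 0 0 0 0; -1 0 0.1 0 0 0 0; -1 0 0.1 0 0 0 0; -1 0 0.1 0 0 0 0"
}}

```text
clock: 13.67
eef_pos: [514.7, 111.6, 61.3]
tool_rot: [-3.141, 0.0, 1.603]
force: [-2.8, -0.7, 0.1]
width: -0.0
gripper_force: 1.0
```

Emit:
{"name": "move_arm", "arguments": {
  "targets": "-1 0 0.1 0 0 0 0; -1 0 0.1 0 0 0 0"
}}

```text
clock: 13.83
eef_pos: [516.8, 111.7, 61.3]
tool_rot: [-3.141, 0.0, 1.603]
force: [-3.0, -0.2, 0.1]
width: -0.1
gripper_force: 1.0
```

Emit:
{"name": "move_arm", "arguments": {
  "targets": "-1 0 0.1 0 0 0 0; -1 0 0.1 0 0 0 0"
}}

```text
clock: 14.0
eef_pos: [518.5, 111.7, 61.2]
tool_rot: [-3.141, 0.0, 1.603]
force: [-2.9, -0.3, 1.7]
width: -0.2
gripper_force: 1.5
```

Emit:
{"name": "move_arm", "arguments": {
  "targets": "-1 0 0.1 0 0 0 0; -1 0 0.1 0 0 0 0"
}}

```text
clock: 14.17
eef_pos: [519.5, 111.7, 61.2]
tool_rot: [-3.139, -0.0, 1.603]
force: [-6.8, -0.9, 5.3]
width: -0.2
gripper_force: 3.7
```

Emit:
{"name": "move_arm", "arguments": {
  "targets": "-1 0 0 0 0 0 0; -1 0 0 0 0 0 0"
}}

```text
clock: 14.33
eef_pos: [519.5, 111.8, 61.2]
tool_rot: [-3.139, -0.0, 1.603]
force: [-5.7, -0.0, 3.2]
width: 0.3
gripper_force: 2.8
```

```bash
python3 -c "
from h import *
d=grab('side');s=read_state();print(s['force'],s['eef_pos'])
H=cv2.cvtColor(d['color'],cv2.COLOR_RGB2HSV)
# along front-to-back profile: print hue/val along row at lid front edge
for v in (222,228,234): print(v,[(u,*map(int,H[v,u])) for u in range(266,300,2)])
P=[[554.3,110.7]]
th=1.601;ex=np.array([np.cos(th),np.sin(th)]);ey=np.array([-ex[1],ex[0]]);o=np.array([554.3,110.7])
w=lambda x,y,z:[*(o+x*ex+y*ey),z]
print(proj(d,[w(90,-92,100),w(90,18,100),w(-70,18,100),w(-70,-92,100),w(55,18,96),w(-55,18,96)]).round(1))
"
```

```text
[-4.58458624 -1.39288453  2.40157122] [519.46804898 111.79264697  61.25954391]
222 [(266, 32, 89, 243), (268, 32, 90, 242), (270, 32, 89, 243), (272, 32, 90, 243), (274, 31, 88, 243), (276, 33, 100, 220), (278, 21, 25, 249), (280, 13, 158, 136), (282, 17, 23, 76), (284, 20, 32, 177), (286, 21, 35, 116), (288, 19, 38, 163), (290, 10, 15, 52), (292, 13, 162, 137), (294, 12, 162, 154), (296, 12, 167, 151), (298, 12, 162, 153)]
228 [(266, 31, 88, 243), (268, 32, 89, 243), (270, 32, 91, 243), (272, 32, 87, 243), (274, 32, 92, 241), (276, 24, 66, 166), (278, 17, 49, 213), (280, 14, 82, 133), (282, 17, 53, 173), (284, 18, 49, 177), (286, 17, 52, 176), (288, 17, 52, 175), (290, 17, 52, 198), (292, 15, 61, 167), (294, 12, 160, 140), (296, 12, 161, 160), (298, 12, 161, 177)]
234 [(266, 32, 96, 221), (268, 31, 88, 236), (270, 31, 79, 245), (272, 31, 66, 250), (274, 32, 92, 229), (276, 26, 66, 163), (278, 17, 50, 184), (280, 17, 53, 213), (282, 16, 53, 201), (284, 17, 54, 202), (286, 20, 49, 224), (288, 19, 29, 248), (290, 20, 28, 248), (292, 15, 78, 222), (294, 12, 151, 179), (296, 12, 136, 169), (298, 13, 129, 164)]
[[226.3 229.3]
 [275.1 233.4]
 [281.6 195.8]
 [239.1 192.5]
 [276.6 225.7]
 [281.  200.2]]
```

Emit:
{"name": "move_arm", "arguments": {
  "targets": "-1 0 -0.3 0 0 0 0; -1 0 -1 0 0 0 0; -1 0 -2 0 0 0 0; -1 0 -3 0 0 0 0; -1 0 -1.5 -3 0 0 0"
}}

```text
clock: 14.8
eef_pos: [438.2, 108.8, 88.4]
tool_rot: [-3.133, 0.002, 1.603]
force: [-0.8, 0.4, 1.3]
width: -0.4
gripper_force: 0.0
```

Emit:
{"name": "move_arm", "arguments": {
  "targets": "-1 0 0 -4 0 0 0; -1 -2 0 -4 0 0 0; -1 -3.5 0 -1 0 0 0; -1 -3.5 0 0 0 0 0; -1 -3.5 0 0 0 0 0"
}}

```text
clock: 15.22
eef_pos: [449.4, -15.1, 180.4]
tool_rot: [3.135, 0.0, 1.605]
force: [0.7, -0.8, -0.4]
width: -0.2
gripper_force: 0.0
```

Emit:
{"name": "move_arm", "arguments": {
  "targets": "-1 -4 0 0 0 0 0; -1 -4 0 0 0 0 0; -1 -2 0 0 0 0 0; -1 0 0 0 0 0 0"
}}

```text
clock: 15.55
eef_pos: [451.7, -120.6, 179.5]
tool_rot: [3.136, 0.005, 1.595]
force: [0.1, 0.1, -0.6]
width: 0.2
gripper_force: 0.0
```

```bash
python3 -c "
from h import *
d=grab('top','t9.png');e=grab('side','s9.png')
H=cv2.cvtColor(d['color'],cv2.COLOR_RGB2HSV)
m=((H[...,0]>27)&(H[...,0]<40)&(H[...,1]>60)&(H[...,2]>150)).astype(np.uint8);m[:160]=0;m[260:]=0;m[:,:200]=0;m[:,310:]=0
q,a=quad(m);D=np.array([fr(onz(d,c[0],c[1],100)) for c in q]);print(a,D.round(1).tolist(),D.mean(0))
m=((H[...,1]<60)&(H[...,2]>120)).astype(np.uint8);m[:180]=0;m[285:]=0;m[:,:215]=0;m[:,:][:,300:]=0
q,a=quad(m);print('bookend',a,[(fr(onz(d,c[0],c[1],96)).round(1).tolist(),fr(onz(d,c[0],c[1],19)).round(1).tolist()) for c in q])
im=np.hstack([cv2.resize(x,(400,400),interpolation=cv2.INTER_CUBIC) for x in (d['color'][150:290,195:335],e['color'][150:310,200:360])]);cv2.imwrite('pics/c9.png',im[:,:,::-1])
s=read_state();print(s['eef_pos'],s['force'],s['clock'])
def edge(P): pass
"
```

```text
3489.5 [[93.3, -91.5], [-66.8, -92.1], [-67.5, 17.5], [89.9, 18.6]] [ 12.22629544 -36.87050889]
bookend 653.5 [([58.1, 17.8], [69.4, 11.1]), ([-53.7, 16.4], [-52.3, 9.6]), ([-54.2, 54.8], [-52.9, 51.4]), ([57.0, 56.3], [68.2, 53.0])]
[ 451.05308575 -115.01294944  178.82481191] [ 0.12395645  1.4584221  -0.21045745] 15.65
```

```bash
python3 -c "
from h import *
print(order.finish_job())"
```

```text
the job is handed in; nothing more can be done
None
```

I've handed the job in: the last camera measurements put the filing box home in the dock, at the stop and along the fence (box middle y about -37 mm), with the bookend face at about y = 17 mm (snug is 18), the arm clear, and about 16 s used.

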